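# Roll a bar blank into the vee and butt it against the end stop

## Robot

A 6-joint arm with a two-finger parallel gripper is mounted at the origin on the work surface. World frame = base frame: x ahead of the robot, y to its left, z up, the work surface at z = 0. Lengths are in m, angles in rad, forces in N, time in s.
With the tool pointing down it reaches from about 0.3 to 0.875 m from the base axis. Payload 4.2 kg.
Tool frame: the origin (TCP) lies midway between the tips of the shut fingers; the grasp point (between the pads) lies 19 mm behind it; y points along the fingers, z is the direction in which the jaws open and shut, and the axes are right-handed (so a half turn about y gives the same grasp; the last joint's range is limited). The gripper opens to 85 mm and grips with 20 to 120 N. Pads are 22 mm wide; open, the fingers measure 114 mm over their backs; the gripper's body (76 mm by 85 mm) begins 54 mm behind the grasp point. The pads swing forward as they close: fully open they stand 13 mm farther back than shut.
Start: joints at [-1.289, 0.32, 1.565, -0, 1.257, -0.02], TCP at [0.171, -0.549, 0.231] pointing down, gripper open.
Joint ranges: [-3.11, 3.11], [-0.84, 2.01], [0.21, 2.61], [-1.34, 4.49], [0.05, 2.63], [-2.56, 2.56]. Speed limits (rad/s): [2.57, 2.57, 3.14, 3.14, 3.14, 3.14].

## Interface

Orientations are given as a rotation vector (axis times angle).
In Python, from bench import robot, vision gives the robot as it stands. The module is installed in compiled form; this text tells all that it offers.
- The arm moves only by the tool drive_tool, never from a script. Its argument "steps" is a list of rows, each an object of numbers: "dx", "dy", "dz": the shift along the tool's x, y, z each as a share of 0.05 m, from -1 to 1; "ax", "ay", "az": the turn, a rotation vector about the tool's x, y, z each as a share of 45 degrees, from -1 to 1; "grip": the gripper's target within -1 to 1 (fully open at 1, half-way at 0, shut at -1). A call has 1 to 20 rows; each row shifts and turns the pose as measured when the row begins, along the tool's axes as they then stand; what a row does not reach is not made up. A row lasts 1/8 s, in which the tool goes at most 62.5 mm and 10.7 degrees, less where a joint would pass 70% of its speed; a pose out of reach is approached as far as the arm can. A call with a number of a shift or a turn outside -1 to 1 is refused whole. A call with a gripper value outside its range is refused whole. The fingers move at their own pace and stop on an object; "grip_force" is the grip in N (left out, the last holds). Time passes only in rows, so rows that do not move let the fingers close. It gives the time, the measured TCP pose, the force and the opening at its end, in the units of the state.
- robot.read_state(): the state, without advancing time (a new reading comes with each control period).
- vision.grab_frame(name): name is "scene" or "top"; returns a dict with "img" (420x560x3 uint8, red, green, blue), "fx", "fy", "cx", "cy" (pixels), "k1" (the pictures are not rectified: a ray, as slopes to the right and down, at radius r is drawn at 1 + k1 r^2 times it, then the intrinsics apply), "origin" and "attitude" of the camera in the world. Camera axes: x right, y up, looking along -z (the intrinsics and any distortion apply to the point x, -y, -z); pixel columns grow to the right and rows downward; lengths in m; the calibration is good to about 2 mm. A picture is of the moment at which its call begins. There is no depth.
- robot.finish_job(): hands the job in, once; it reports no verdict.
The state is a dict: "time": time; "q": joint angles; "joint_velocities": joint speeds; "effort": joint torques, N m; "eef_pos": TCP position; "tcp_rot": TCP orientation; "wrist_force": force on the tool from outside, world axes, zero at the start; "moment": the same for the moment, N m; "opening": finger opening in m.
Only numpy, scipy, OpenCV 4.12 (cv2) and the standard library are available. Lean on these libraries where they do the work, as an engineer would, in place of code of your own. Each camera call takes 0.05 s, during which the arm holds its last target.

## Task

Get the thicker of the two steel bars ready for its hardness check: push it with your fingertips so that it rolls sideways across the ground table and drops into the vee groove, then push it along the vee until its end butts against the end stop. Never pick the bar up or lift it off the table. Leave the thinner bar and everything else where it is, and take the hand away at the end.

Things in the scene. Friction and masses are not known exactly. Their poses are not given: they have to be found in the camera images.
- bed: Ground cast-iron gauging table, 260 mm (its x) by 300 mm (its y) and 40 mm high, fixed to the bench. A steel vee block is let in flush along its middle. Origin at the centre of the underside; x runs along the vee towards the end with the stop, y across the vee, z up. The flat top on both sides of the vee is 40 mm above the bench.
- vee (a point): Middle of the vee groove at the level of the table top (z = 40 mm above the bench); axes as the table's. The groove runs the whole length of the table along x: flanks at 90 degrees to each other, 36 mm wide at the top (y from -18 to +18 mm), 16 mm deep to a narrow relief slot. The thick bar at rest in it has its axis about 4.6 mm above this point's level, and its top 20.6 mm above the table top.
- stop_face (a point): Centre of the flat face of the end stop that the bar's end must meet, 5 mm above the table top on the centre line of the vee; x points along the vee, away from the bar. The stop is fixed to the table: a dark steel bracket astride the vee, its upright face 44 mm wide and 30 mm high, its foot 78 mm wide and 34 mm long behind the face, screw heads 18 mm high.
- bar: The thicker bar: solid ground steel, 32 mm diameter, 120 mm long, about 0.75 kg, slippery (friction about 0.25). It starts on the flat top on either side of the vee, up to 0.2 rad askew to it. Origin at its very centre, on its axis (16 mm above the table top at the start); x along its length, y and z turn as it rolls. Left alone on the flat it soon stops rolling; past the vee's edge it drops in by itself.
- thin_bar: The thinner bar: plain solid steel, 20 mm diameter, 120 mm long, on the flat on the other side of the vee; origin at its centre, x along its length. To be left alone.
- mount0: Mounted specimen, a black disc 30 mm in diameter and 18 mm high standing on a far corner of the table, on the +y side; origin at the centre of its underside. To be left alone.
- mount1: A second such disc on the far corner on the -y side. To be left alone.
- probe: Hardness probe, a steel and black rod 127 mm long and 26 mm thick lying on the bench to the right of the table; origin under its middle. To be left alone.
- readout: Grey hand-held read-out box, 150 x 80 x 26 mm, on the bench to the left of the table; origin at the centre of its underside. To be left alone.
- calliper: Steel calliper 240 mm long lying flat on the bench at the near left; origin at the underside of its beam. To be left alone.
- washbottle: White wash bottle, 70 mm in diameter, 195 mm high, on the bench to the right; origin at the centre of its underside. To be left alone.
- square: Engineer's square lying on the bench at the near right, stock 100 mm, blade 150 mm; origin under the middle of the stock. To be left alone.
Things that resemble listed ones, but are neither listed nor needed, are in the scene too. Leave any brown or green look-alike of the bar alone.

How it is judged:
On the way, in this order (a step that is already met when the one before it is completed fails the run):
1. the thick bar has rolled over, by at least a sixth of a turn about its own axis (angle between bar's own z axis and vertical above 1 rad), for 0.05 s.
2. the thick bar lies down in the vee, resting on both flanks (y of bar in the frame of vee between -0.0025 and 0.0025 m and z of bar in the frame of vee below 0.0075 m and angle between the x axis of bar and the x axis of bed, either way round below 0.035 rad), for 0.2 s.
3. the end of the thick bar has been brought against the end stop (all of step 2 and x of bar in the frame of stop_face between -0.0625 and -0.057 m), for 0.2 s.
At the end, for the whole second after the job is handed in: The thick bar lies at rest in the vee (axis within 2.5 mm of the vee's centre line and less than 7.5 mm above the table top, within 0.035 rad of the vee's direction), its end against the stop within 2.5 mm, and every other loose thing is within 15 mm of where it was (all of step 3 and linear speed of bar below 0.01 m/s and angular speed of bar below 0.2 rad/s and distance of each of thin_bar, mount0, mount1, probe, readout, calliper, washbottle, square from where it was at the start of the episode below 0.015 m); the robot touches nothing.
It fails at once if the thick bar is lifted more than 6 mm off the table top (z of bar in the frame of vee above 0.022 m).
It fails at once if something else on the table or bench is moved by more than 15 mm (distance of any of thin_bar, mount0, mount1, probe, readout, calliper, washbottle, square from where it was at the start of the episode above 0.015 m).
It also fails if it takes over 48 s, if anything falls off the work surface, if the arm or the gripper's body presses on something with over 40 N, if the wrist force passes 120 N, or if a joint passes its speed limit or range.

## Working session

There is one attempt and no reset: what is moved stays moved. The work goes in short steps, Python scripts to look and compute and a tool call to move; the robot and the scene stay as the last step left them, time stands still between calls to the robot, and variables do not carry over. Pictures are saved under pics/ and viewed, and the job is handed in when it is done.

Besides the shell and the picture viewer there is one more tool, called after ">>>" as a command line: name --argument value ..., lists and objects as JSON in quotes. drive_tool: Moves the arm, as the interface text tells. Its arguments: {"type":"object","properties":{"steps":{"type":"array"},"grip_force":{"type":"number"}},"required":["steps"]}

```bash
mkdir -p pics
python3 - <<'E'
from bench import robot, vision
import cv2
s=robot.read_state()
for k,v in s.items(): print(k,v)
for n in("scene","top"):
    f=vision.grab_frame(n); cv2.imwrite(f"pics/{n}0.png",f["img"][:,:,::-1])
    print(n,{k:v for k,v in f.items() if k!="img"})
E
```

```text
time 0.0
q [-1.28898887e+00  3.20269551e-01  1.56569271e+00  1.85529461e-05
  1.25741812e+00 -2.00174145e-02]
joint_velocities [-0.00117255  0.00079628  0.0001913   0.00074539 -0.00169883 -0.00048882]
effort [-1.11533500e-03 -4.15526712e+01 -2.34157902e+01 -4.73429338e-05
  8.21570051e-03 -2.13938426e-05]
eef_pos [ 0.17078579 -0.54853528  0.2304898 ]
tcp_rot [-0.31333428  2.06088925 -2.05719299]
wrist_force [ 0.57514806  0.15648744 -0.33733685]
moment [-0.00768717  0.02772454  0.02364024]
opening 0.08537807728074165
scene {'fx': 409.56648434358004, 'fy': 409.56648434358004, 'cx': 284.9765482059471, 'cy': 208.1932335502795, 'k1': -0.07403293612688569, 'origin': array([1.22642932, 0.10556441, 1.03173752]), 'attitude': array([0.45854087, 0.53850367, 1.6712413 ])}
top {'fx': 458.3605749943843, 'fy': 458.3605749943843, 'cx': 283.71729989789634, 'cy': 204.92331505993175, 'k1': -0.014857356377651456, 'origin': array([ 0.28247037, -0.03310898,  1.33881108]), 'attitude': array([ 0.17088474, -0.15383443, -1.48990678])}
```

View pics/scene0.png

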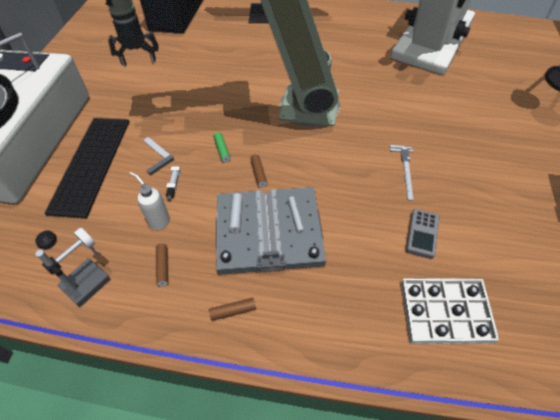

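View pics/top0.png

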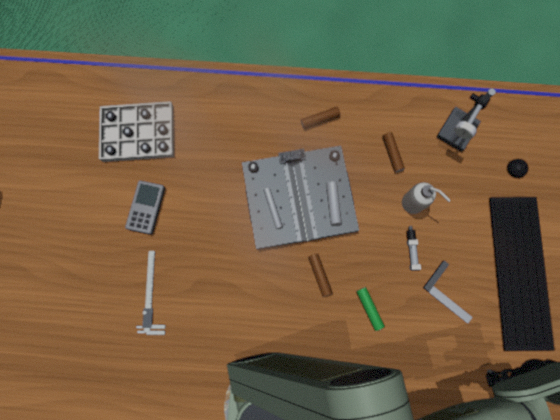

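The scene shows the table with two silver bars. In the top view the right-hand bar, near (334,202), looks thicker than the left one near (273,208). The brown and green rods lie off the table. I'll take close crops next.

```bash
cat > h.py <<'E'
import numpy as np, cv2
from scipy.spatial.transform import Rotation as R
def proj(f,P):
    P=np.atleast_2d(P); c=(P-f["origin"])@R.from_rotvec(f["attitude"]).as_matrix()
    x=c[:,0]/-c[:,2]; y=-c[:,1]/-c[:,2]; s=1+f["k1"]*(x*x+y*y)
    return np.c_[f["cx"]+f["fx"]*x*s, f["cy"]+f["fy"]*y*s]
def back(f,uv,z):
    uv=np.atleast_2d(np.float64(uv)); K=np.array([[f["fx"],0,f["cx"]],[0,f["fy"],f["cy"]],[0,0,1]])
    p=cv2.undistortPoints(uv[:,None],K,np.array([f["k1"],0,0,0,0]))[:,0]
    d=np.c_[p[:,0],-p[:,1],-np.ones(len(p))]@R.from_rotvec(f["attitude"]).as_matrix().T
    o=f["origin"]; return o+d*((z-o[2])/d[:,2])[:,None]
def crop(f,u0,u1,v0,v1,k,name):
    cv2.imwrite(name,cv2.resize(f["img"][v0:v1,u0:u1,::-1],None,fx=k,fy=k,interpolation=cv2.INTER_CUBIC))
E
python3 - <<'E'
from h import *
from bench import vision
f=vision.grab_frame("top"); crop(f,235,365,140,255,5,"pics/ct.png")
f=vision.grab_frame("scene"); crop(f,205,335,175,285,5,"pics/cs.png")
E
```

```text
(no output)
```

View pics/ct.png

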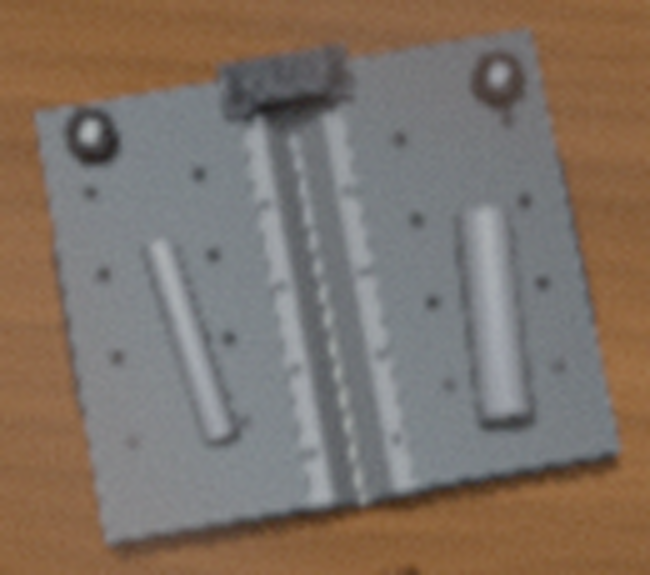

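View pics/cs.png

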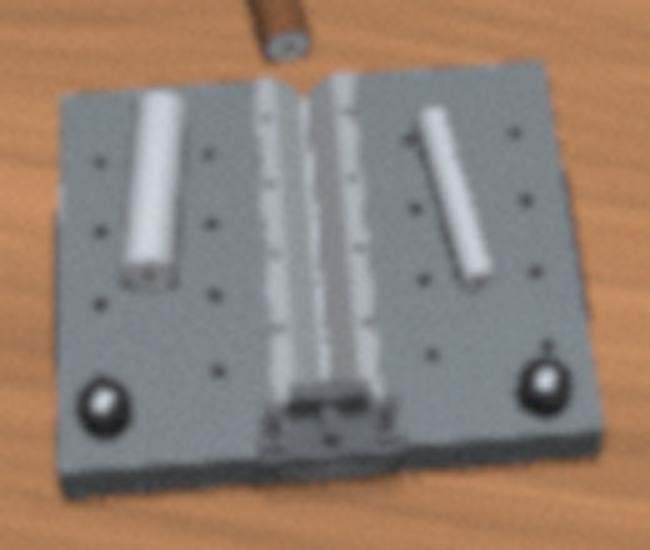

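```bash
cat > meas.py <<'E'
from h import *
from bench import vision
from scipy.optimize import least_squares
ft=vision.grab_frame("top"); fs=vision.grab_frame("scene")
u=lambda p,o:(np.float64(p)+.5)/5-.5+np.float64(o)
T=u([(37,112),(530,30),(617,452),(106,543)],(235,140)) # far-left(+y), far-right, near-right, near-left
S=u([(603,432),(62,472),(62,97),(545,63)],(205,175))
loc=np.array([(.13,.15),(.13,-.15),(-.13,-.15),(-.13,.15)])
def W(p,l,z):
    c,s=np.cos(p[2]),np.sin(p[2]); return np.c_[p[0]+c*l[:,0]-s*l[:,1],p[1]+s*l[:,0]+c*l[:,1],np.full(len(l),z)]
for nm,fn in(("top",lambda p:proj(ft,W(p,loc,.04))-T),("scene",lambda p:proj(fs,W(p,loc,.04))-S),("both",lambda p:np.r_[proj(ft,W(p,loc,.04))-T,proj(fs,W(p,loc,.04))-S])):
    r=least_squares(lambda p:fn(p).ravel(),[.5,-.1,0]); print(nm,r.x.round(4)); print(fn(r.x).round(1).tolist())
p=r.x
def loc_of(w): 
    c,s=np.cos(p[2]),np.sin(p[2]); d=w[:,:2]-p[:2]; return np.c_[c*d[:,0]+s*d[:,1],-s*d[:,0]+c*d[:,1]]
print("corners T back",back(ft,T,.04).round(4).tolist()); print("S",back(fs,S,.04).round(4).tolist())
# bar side edges: silhouette mid line ~ axis height
BT=u([(484,207),(505,418)],(235,140)); BS=u([(160,92),(147,265)],(205,175))
print("bar T (axis) loc",loc_of(back(ft,BT,.056)).round(4).tolist(), back(ft,BT,.056).round(4).tolist())
print("bar S loc top",loc_of(back(fs,BS,.072)).round(4).tolist(),"axis", loc_of(back(fs,BS,.056)).round(4).tolist())
TT=u([(160,242),(222,438)],(235,140)); print("thin T",loc_of(back(ft,TT,.05)).round(4).tolist())
wid=u([(470,310),(521,310)],(235,140)); print("w",np.linalg.norm(np.diff(back(ft,wid,.056),axis=0)))
wid=u([(177,340),(212,340)],(235,140)); print("w thin",np.linalg.norm(np.diff(back(ft,wid,.05),axis=0)))
print("vee line T", loc_of(back(ft,u([(293,130),(360,495)],(235,140)),.024)).round(4).tolist())
print("stop face base S",loc_of(back(fs,u([(285,385),(368,380)],(205,175)),.07)).round(4).tolist())
E
python3 meas.py
```

```text
top [ 0.5882 -0.051   0.2476]
[[-0.6, -0.1], [0.3, -0.4], [0.8, 0.3], [-0.5, 0.1]]
scene [ 0.5898 -0.0472  0.2509]
[[0.9, -0.1], [-1.0, 0.4], [-0.2, -0.4], [0.3, -0.3]]
both [ 0.5888 -0.0491  0.2493]
[[-1.3, -0.3], [-0.4, -0.7], [0.2, -0.0], [-1.0, -0.1], [0.2, -0.4], [-1.6, -0.1], [-0.6, -0.8], [-0.2, -0.5]]
corners T back [[0.6772, 0.1244, 0.04], [0.7498, -0.1637, 0.04], [0.4997, -0.226, 0.04], [0.4258, 0.0613, 0.04]]
S [[0.6791, 0.128, 0.04], [0.7513, -0.1579, 0.04], [0.5024, -0.2238, 0.04], [0.4278, 0.0651, 0.04]]
bar T (axis) loc [[0.0216, -0.1002], [-0.1019, -0.0879]] [[0.6345, -0.1409, 0.056], [0.5118, -0.1594, 0.056]]
bar S loc top [[-0.1003, -0.0853], [0.0218, -0.0947]] axis [[-0.1129, -0.0866], [0.0113, -0.0961]]
thin T [[0.0351, 0.0878], [-0.0843, 0.0721]]
w 0.029223055735686614
w thin 0.020099462241326718
vee line T [[0.0959, -0.0019], [-0.1268, -0.0011]]
stop face base S [[0.104, -0.0219], [0.1047, 0.0229]]
```

```bash
cat > go.py <<'E'
import sys
from h import *
from bench import robot
BED=np.array([.5888,-.0491]); YAW=.249
s=robot.read_state(); M=R.from_rotvec(s["tcp_rot"]).as_matrix(); p=s["eef_pos"]
B=np.array([[np.cos(YAW),-np.sin(YAW),0],[np.sin(YAW),np.cos(YAW),0],[0,0,1]])
print("t",round(s["time"],2),"p",p.round(4),"bedlocal",(B.T@(p-[*BED,0])).round(4),"open",round(s["opening"],4),"F",(B.T@s["wrist_force"]).round(1))
print("tool axes in bed (cols x,y,z)\n",(B.T@M).round(3).tolist())
if len(sys.argv)>3:
    t=np.array([*BED,0])+B@np.float64(sys.argv[1:4])
    # desired rot: tool y down, z along +-bed x
    best=None
    for sg in(1,-1):
        z=B[:,0]*sg; y=np.array([0,0,-1.]); D=np.c_[np.cross(y,z),y,z]
        rv=R.from_matrix(M.T@D).as_rotvec()
        if best is None or np.linalg.norm(rv)<np.linalg.norm(best): best=rv
    print("shift units tool",(M.T@(t-p)/.05).round(3),"turn units",(best/np.radians(45)).round(3),"dist",np.linalg.norm(t-p).round(3))
E
python3 go.py -0.04 -0.14 0.25
python3 - <<'E'
from h import *; from bench import vision
f=vision.grab_frame("top"); g=vision.grab_frame("scene")
print(back(f,[(425,192)],.15),back(g,[(158,226)],0.0))
E
```

```text
t 0.3 p [ 0.1709 -0.5489  0.231 ] bedlocal [-0.5282 -0.3814  0.231 ] open 0.0852 F [-0.9 -0.1 -0.6]
tool axes in bed (cols x,y,z)
 [[-0.999, -0.0, 0.053], [-0.053, 0.001, -0.999], [-0.0, -1.0, -0.001]]
shift units tool [-10.005  -0.377  -4.305] turn units [ 1.000e-03 -1.933e+00 -1.000e-03] dist 0.545
[[ 0.59705136 -0.38376133  0.15      ]] [[ 0.62128529 -0.38298183  0.        ]]
```

Bar candidates in the top view:
- Thick silver bar at (334,202), measured about 29–32 mm wide. This matches the description, so it is my choice.
- Thin silver bar at (273,208), about 20 mm wide.
- Brown rods at (320,118), (393,152) and (320,275).
- Green rod at (370,308).

The bar's bed-frame centre is about (-0.040, -0.092), skewed -0.09 rad. I'll approach from the -y side.

>>> drive_tool --steps '[{"dx":-0.9,"dy":-0.1,"dz":-0.4,"grip":0.4},{"dx":-0.9,"dy":-0.1,"dz":-0.4,"grip":0.4},{"dx":-0.9,"dy":-0.1,"dz":-0.4,"grip":0.4},{"dx":-0.9,"dy":-0.1,"dz":-0.4,"grip":0.4},{"dx":-0.9,"dy":0,"dz":-0.4,"grip":0.4},{"dx":-0.9,"dy":0,"dz":-0.4,"grip":0.4},{"dx":-0.9,"dy":0,"dz":-0.4,"grip":0.4},{"dx":-0.9,"dy":0,"dz":-0.4,"grip":0.4},{"dx":-0.9,"dy":0,"dz":-0.4,"grip":0.4},{"dx":-0.9,"dy":0,"dz":-0.3,"grip":0.4},{"dx":0,"grip":0.4}]'

```text
invalid input
```

>>> drive_tool --steps '[{"ay":-0.23},{"ay":-0.23},{"ay":-0.23},{"ay":-0.23},{"ay":-0.23},{"ay":-0.23},{"ay":-0.23},{"ay":-0.23},{"ay":0}]'

```text
invalid input
```

```bash
python3 go.py -0.04 -0.15 0.10
```

```text
t 0.4 p [ 0.1709 -0.549   0.2312] bedlocal [-0.5282 -0.3815  0.2312] open 0.0859 F [-0.6  0.4 -1.4]
tool axes in bed (cols x,y,z)
 [[-0.999, -0.0, 0.053], [-0.053, 0.0, -0.999], [0.0, -1.0, -0.0]]
shift units tool [-9.995  2.625 -4.108] turn units [ 0.    -1.933 -0.   ] dist 0.556
```

Rows may need every field. I'll test one full row.

>>> drive_tool --steps '[{"dx":-0.9,"dy":-0.1,"dz":-0.4,"ax":0,"ay":0,"az":0,"grip":0.4}]'

```text
time: 0.52
eef_pos: [0.2069, -0.5175, 0.2356]
tcp_rot: [-0.31, 2.062, -2.061]
wrist_force: [1.2, -0.3, 0.7]
opening: 0.0698
```

>>> drive_tool --steps '[{"dx":-0.9,"dy":-0.1,"dz":-0.4,"ax":0,"ay":0,"az":0,"grip":0.4},{"dx":-0.9,"dy":-0.1,"dz":-0.4,"ax":0,"ay":0,"az":0,"grip":0.4},{"dx":-0.9,"dy":-0.1,"dz":-0.4,"ax":0,"ay":0,"az":0,"grip":0.4},{"dx":-0.9,"dy":0,"dz":-0.4,"ax":0,"ay":0,"az":0,"grip":0.4},{"dx":-0.9,"dy":0,"dz":-0.4,"ax":0,"ay":0,"az":0,"grip":0.4},{"dx":-0.9,"dy":0,"dz":-0.4,"ax":0,"ay":0,"az":0,"grip":0.4},{"dx":-0.9,"dy":0,"dz":-0.4,"ax":0,"ay":0,"az":0,"grip":0.4},{"dx":-0.9,"dy":0,"dz":-0.4,"ax":0,"ay":0,"az":0,"grip":0.4},{"dx":-0.9,"dy":0,"dz":-0.4,"ax":0,"ay":0,"az":0,"grip":0.4},{"dx":0,"dy":0,"dz":0,"ax":0,"ay":-0.23,"az":0,"grip":0.4},{"dx":0,"dy":0,"dz":0,"ax":0,"ay":-0.23,"az":0,"grip":0.4},{"dx":0,"dy":0,"dz":0,"ax":0,"ay":-0.23,"az":0,"grip":0.4},{"dx":0,"dy":0,"dz":0,"ax":0,"ay":-0.23,"az":0,"grip":0.4},{"dx":0,"dy":0,"dz":0,"ax":0,"ay":-0.23,"az":0,"grip":0.4},{"dx":0,"dy":0,"dz":0,"ax":0,"ay":-0.23,"az":0,"grip":0.4},{"dx":0,"dy":0,"dz":0,"ax":0,"ay":-0.23,"az":0,"grip":0.4},{"dx":0,"dy":0,"dz":0,"ax":0,"ay":-0.23,"az":0,"grip":0.4},{"dx":0,"dy":0,"dz":0,"ax":0,"ay":0,"az":0,"grip":0.4}]'

```text
time: 2.78
eef_pos: [0.5545, -0.2142, 0.2513]
tcp_rot: [-1.305, 1.044, -1.049]
wrist_force: [0.2, 0.1, 0.7]
opening: 0.0597
```

```bash
python3 go.py -0.04 -0.15 0.10
```

```text
t 2.77 p [ 0.5545 -0.2142  0.2513] bedlocal [-0.0739 -0.1515  0.2513] open 0.0597 F [0.2 0.1 0.7]
tool axes in bed (cols x,y,z)
 [[-0.03, 0.002, 1.0], [-1.0, -0.003, -0.03], [0.003, -1.0, 0.002]]
shift units tool [-0.058  3.026  0.672] turn units [-0.002 -0.038  0.003] dist 0.155
```

>>> drive_tool --steps '[{"dx":0,"dy":0.8,"dz":0.4,"ax":0,"ay":-0.04,"az":0,"grip":0.4},{"dx":0,"dy":0.8,"dz":0.3,"ax":0,"ay":0,"az":0,"grip":0.4},{"dx":0,"dy":0.8,"dz":0,"ax":0,"ay":0,"az":0,"grip":0.4},{"dx":0,"dy":0.6,"dz":0,"ax":0,"ay":0,"az":0,"grip":0.4},{"dx":0,"dy":0,"dz":0,"ax":0,"ay":0,"az":0,"grip":0.4}]'

```text
time: 3.4
eef_pos: [0.5915, -0.2069, 0.0988]
tcp_rot: [-1.31, 1.028, -1.04]
wrist_force: [0.0, -0.5, 0.3]
opening: 0.0599
```

```bash
python3 go.py -0.04 -0.152 0.043
python3 - <<'E'
from h import *; from bench import vision
g=vision.grab_frame("scene"); crop(g,165,335,145,285,4,"pics/s1.png")
E
```

```text
t 3.4 p [ 0.5915 -0.2069  0.0988] bedlocal [-0.0363 -0.1536  0.0988] open 0.0599 F [-0.1 -0.5  0.3]
tool axes in bed (cols x,y,z)
 [[-0.014, 0.005, 1.0], [-1.0, -0.005, -0.014], [0.005, -1.0, 0.005]]
shift units tool [-0.037  1.114 -0.081] turn units [-0.007 -0.018  0.007] dist 0.056
```

View pics/s1.png

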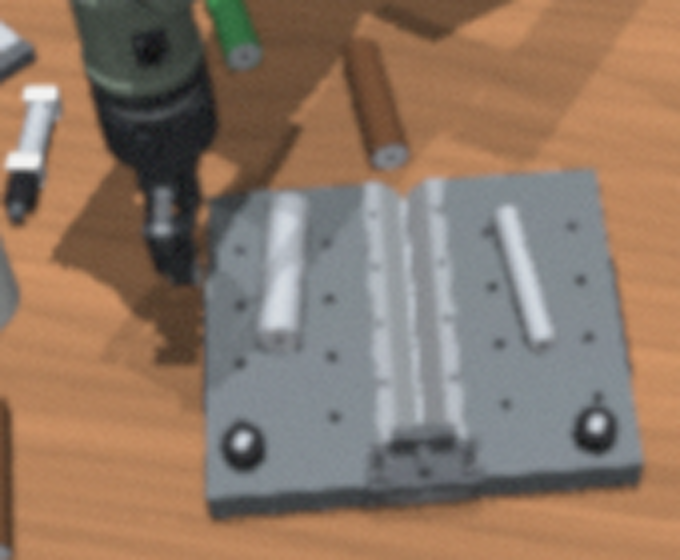

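The hand (crop ~(175,250)) is beside the table's -y edge, clear of the bar (crop ~(283,270)) and everything else. I'll descend now.

>>> drive_tool --steps '[{"dx":0,"dy":0.4,"dz":-0.04,"ax":0,"ay":-0.02,"az":0,"grip":0.4},{"dx":0,"dy":0.4,"dz":-0.04,"ax":0,"ay":0,"az":0,"grip":0.4},{"dx":0,"dy":0.28,"dz":0,"ax":0,"ay":0,"az":0,"grip":0.4},{"dx":0,"dy":0,"dz":0,"ax":0,"ay":0,"az":0,"grip":0.4}]'

```text
time: 3.95
eef_pos: [0.5944, -0.2107, 0.0528]
tcp_rot: [-1.309, 1.004, -1.045]
wrist_force: [-0.0, 0.2, 0.6]
opening: 0.0598
```

```bash
python3 go.py -0.04 -0.13 0.044
```

```text
t 3.95 p [ 0.5944 -0.2107  0.0528] bedlocal [-0.0344 -0.158   0.0528] open 0.0598 F [0.  0.2 0.6]
tool axes in bed (cols x,y,z)
 [[-0.002, 0.02, 1.0], [-1.0, -0.015, -0.002], [0.015, -1.0, 0.02]]
shift units tool [-0.562  0.165 -0.117] turn units [-0.025 -0.003  0.02 ] dist 0.03
```

>>> drive_tool --steps '[{"dx":-0.1,"dy":0.17,"dz":-0.06,"ax":-0.02,"ay":0,"az":0.02,"grip":0.4},{"dx":-0.15,"dy":0.1,"dz":-0.05,"ax":0,"ay":0,"az":0,"grip":0.4},{"dx":0,"dy":0,"dz":0,"ax":0,"ay":0,"az":0,"grip":0.4}]'

```text
time: 4.32
eef_pos: [0.587, -0.1996, 0.0405]
tcp_rot: [-1.311, 1.022, -1.029]
wrist_force: [0.1, -0.6, 0.6]
opening: 0.0593
```

```bash
python3 go.py -0.04 -0.13 0.044
```

```text
t 4.33 p [ 0.587  -0.1996  0.0405] bedlocal [-0.0388 -0.1454  0.0405] open 0.0593 F [-0.  -0.6  0.6]
tool axes in bed (cols x,y,z)
 [[-0.003, 0.006, 1.0], [-1.0, -0.001, -0.003], [0.001, -1.0, 0.006]]
shift units tool [-0.309 -0.07  -0.024] turn units [-0.008 -0.004  0.001] dist 0.016
```

>>> drive_tool --steps '[{"dx":-0.14,"dy":-0.07,"dz":0,"ax":0,"ay":0,"az":0,"grip":0.4},{"dx":-0.14,"dy":0,"dz":0,"ax":0,"ay":0,"az":0,"grip":0.4},{"dx":-0.14,"dy":0,"dz":0,"ax":0,"ay":0,"az":0,"grip":0.4},{"dx":-0.14,"dy":0,"dz":0,"ax":0,"ay":0,"az":0,"grip":0.4},{"dx":-0.14,"dy":0,"dz":0,"ax":0,"ay":0,"az":0,"grip":0.4}]'

```text
time: 4.95
eef_pos: [0.5789, -0.1639, 0.0454]
tcp_rot: [-1.31, 1.019, -1.031]
wrist_force: [0.2, -0.4, -0.1]
opening: 0.0595
```

```bash
python3 go.py -0.04 -0.05 0.044
python3 - <<'E'
from h import *; from bench import vision
g=vision.grab_frame("scene"); crop(g,205,335,165,285,5,"pics/s2.png")
E
```

```text
t 4.95 p [ 0.5789 -0.1639  0.0454] bedlocal [-0.0379 -0.1088  0.0454] open 0.0595 F [ 0.1 -0.4 -0.1]
tool axes in bed (cols x,y,z)
 [[-0.003, 0.009, 1.0], [-1.0, -0.003, -0.003], [0.003, -1.0, 0.009]]
shift units tool [-1.177  0.024 -0.046] turn units [-0.011 -0.004  0.003] dist 0.059
```

View pics/s2.png

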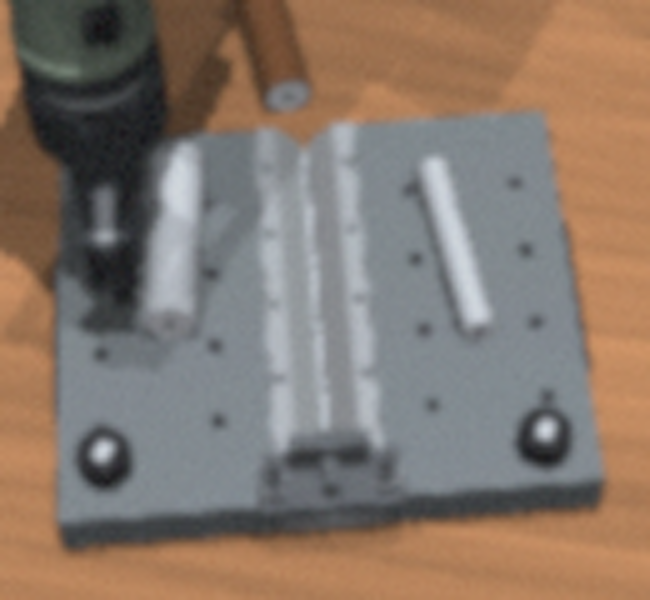

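The fingertips have met the bar: its stop-side end moved from crop x≈147 to x≈170 and it is rolling. I'll keep going slowly.

>>> drive_tool --steps '[{"dx":-0.14,"dy":0,"dz":0,"ax":0,"ay":0,"az":0,"grip":0.4},{"dx":-0.14,"dy":0,"dz":0,"ax":0,"ay":0,"az":0,"grip":0.4},{"dx":-0.14,"dy":0,"dz":0,"ax":0,"ay":0,"az":0,"grip":0.4},{"dx":-0.12,"dy":0,"dz":0,"ax":0,"ay":0,"az":0,"grip":0.4},{"dx":-0.12,"dy":0,"dz":0,"ax":0,"ay":0,"az":0,"grip":0.4}]'

```text
time: 5.62
eef_pos: [0.5699, -0.1289, 0.0451]
tcp_rot: [-1.31, 1.02, -1.03]
wrist_force: [0.4, -0.5, 0.0]
opening: 0.0597
```

```bash
python3 go.py -0.04 -0.05 0.044
python3 - <<'E'
from h import *; from bench import vision
g=vision.grab_frame("scene"); crop(g,205,335,165,285,5,"pics/s3.png")
E
```

```text
t 5.62 p [ 0.5699 -0.1289  0.0451] bedlocal [-0.038  -0.0727  0.0451] open 0.0597 F [ 0.2 -0.6  0. ]
tool axes in bed (cols x,y,z)
 [[-0.003, 0.008, 1.0], [-1.0, -0.002, -0.003], [0.002, -1.0, 0.008]]
shift units tool [-0.454  0.021 -0.041] turn units [-0.01  -0.003  0.002] dist 0.023
```

View pics/s3.png

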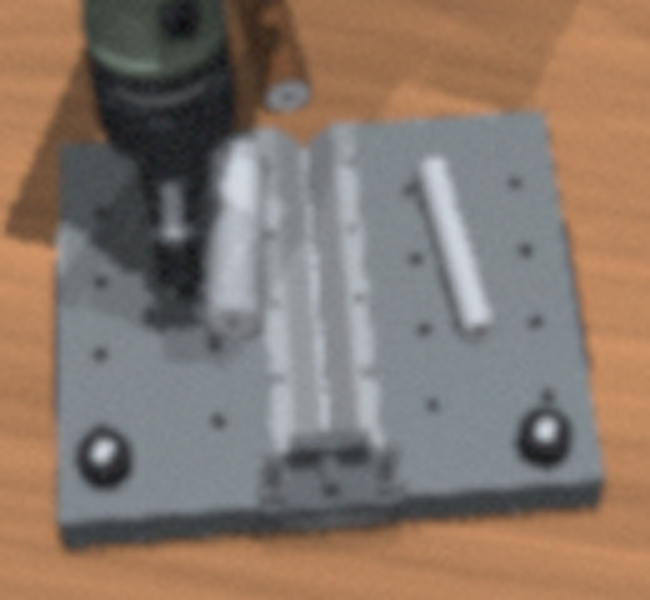

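The bar is now beside the vee (axis at crop ≈(235,235)). I'll push on to drop it in.

>>> drive_tool --steps '[{"dx":-0.1,"dy":0,"dz":0,"ax":0,"ay":0,"az":0,"grip":0.4},{"dx":-0.1,"dy":0,"dz":0,"ax":0,"ay":0,"az":0,"grip":0.4},{"dx":-0.1,"dy":0,"dz":0,"ax":0,"ay":0,"az":0,"grip":0.4},{"dx":-0.1,"dy":0,"dz":0,"ax":0,"ay":0,"az":0,"grip":0.4}]'

```text
time: 6.18
eef_pos: [0.5644, -0.1077, 0.0451]
tcp_rot: [-1.31, 1.021, -1.029]
wrist_force: [0.7, 0.2, -0.3]
opening: 0.0599
```

```bash
python3 go.py -0.04 -0.05 0.044
python3 - <<'E'
from h import *; from bench import vision
g=vision.grab_frame("scene"); crop(g,205,335,165,285,5,"pics/s4.png")
E
```

```text
t 6.17 p [ 0.5644 -0.1077  0.0451] bedlocal [-0.0381 -0.0508  0.0451] open 0.0599 F [ 0.7  0.  -0.3]
tool axes in bed (cols x,y,z)
 [[-0.003, 0.007, 1.0], [-1.0, -0.001, -0.003], [0.001, -1.0, 0.007]]
shift units tool [-0.016  0.021 -0.038] turn units [-0.009 -0.004  0.001] dist 0.002
```

View pics/s4.png

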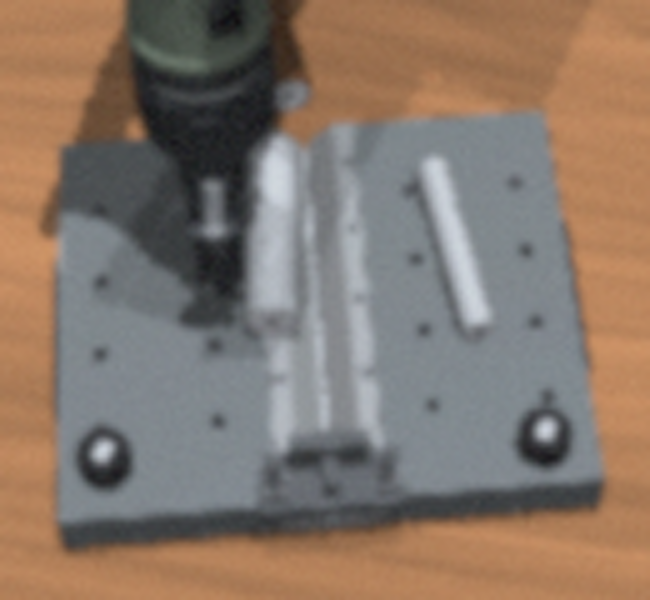

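The bar's near edge is now over the vee edge (axis crop ≈(272,235)), about to tip. I'll push a little more.

>>> drive_tool --steps '[{"dx":-0.1,"dy":0,"dz":0,"ax":0,"ay":0,"az":0,"grip":0.4},{"dx":-0.1,"dy":0,"dz":0,"ax":0,"ay":0,"az":0,"grip":0.4},{"dx":-0.06,"dy":0,"dz":0,"ax":0,"ay":0,"az":0,"grip":0.4},{"dx":0,"dy":0,"dz":0,"ax":0,"ay":0,"az":0,"grip":0.4}]'

```text
time: 6.72
eef_pos: [0.5603, -0.0932, 0.0448]
tcp_rot: [-1.31, 1.022, -1.028]
wrist_force: [-0.5, 0.1, 0.9]
opening: 0.06
```

```bash
python3 go.py -0.04 -0.03 0.044
python3 - <<'E'
from h import *; from bench import vision
g=vision.grab_frame("scene"); crop(g,205,335,165,285,5,"pics/s5.png")
E
```

```text
t 6.72 p [ 0.5603 -0.0932  0.0448] bedlocal [-0.0385 -0.0357  0.0448] open 0.06 F [-0.5  0.2  0.9]
tool axes in bed (cols x,y,z)
 [[-0.002, 0.006, 1.0], [-1.0, 0.0, -0.002], [-0.0, -1.0, 0.006]]
shift units tool [-0.115  0.016 -0.031] turn units [-0.008 -0.003 -0.   ] dist 0.006
```

View pics/s5.png

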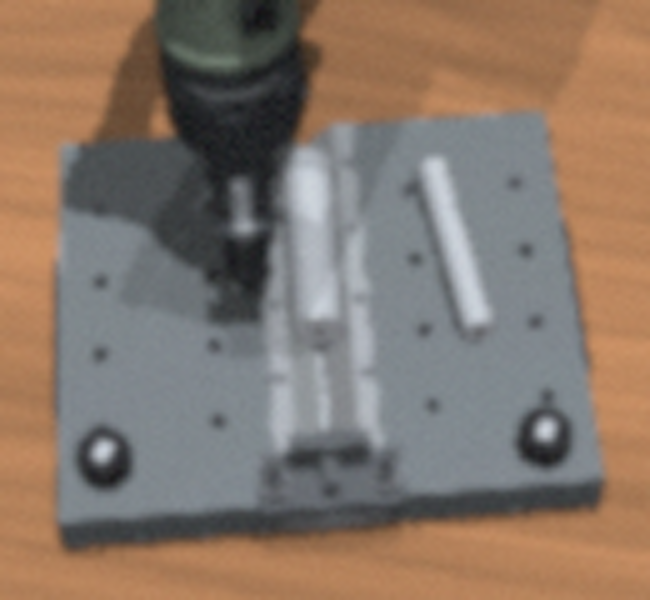

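The bar has dropped into the vee (axis crop ≈(312,240), end at (320,335)). I'll back away, then lift and go round behind its near end.

>>> drive_tool --steps '[{"dx":0.4,"dy":0,"dz":0,"ax":0,"ay":0,"az":0,"grip":0.4},{"dx":0.2,"dy":-0.6,"dz":0,"ax":0,"ay":0,"az":0,"grip":0.4},{"dx":0,"dy":-0.8,"dz":0,"ax":0,"ay":0,"az":0,"grip":-1},{"dx":0,"dy":-0.3,"dz":-0.8,"ax":0,"ay":0,"az":0,"grip":-1},{"dx":-0.2,"dy":0,"dz":-0.8,"ax":0,"ay":0,"az":0,"grip":-1},{"dx":-0.6,"dy":0,"dz":-0.7,"ax":0,"ay":0,"az":0,"grip":-1},{"dx":-0.5,"dy":0,"dz":0,"ax":0,"ay":0,"az":0,"grip":-1},{"dx":0,"dy":0,"dz":0,"ax":0,"ay":0,"az":0,"grip":-1}]'

```text
time: 7.78
eef_pos: [0.4403, -0.0986, 0.1323]
tcp_rot: [-1.309, 1.019, -1.039]
wrist_force: [-0.0, -0.3, -0.8]
opening: 0.0
```

```bash
python3 go.py -0.15 0.0 0.10
python3 - <<'E'
from h import *; from bench import vision
g=vision.grab_frame("scene"); crop(g,205,335,165,285,5,"pics/s6.png")
g=vision.grab_frame("top"); crop(g,235,365,140,300,4,"pics/t6.png")
E
```

```text
t 7.78 p [ 0.4403 -0.0986  0.1323] bedlocal [-0.1561 -0.0114  0.1323] open 0.0 F [-0.1 -0.3 -0.8]
tool axes in bed (cols x,y,z)
 [[-0.008, 0.011, 1.0], [-1.0, -0.007, -0.008], [0.007, -1.0, 0.011]]
shift units tool [-0.233  0.646  0.114] turn units [-0.014 -0.01   0.008] dist 0.035
```

View pics/s6.png

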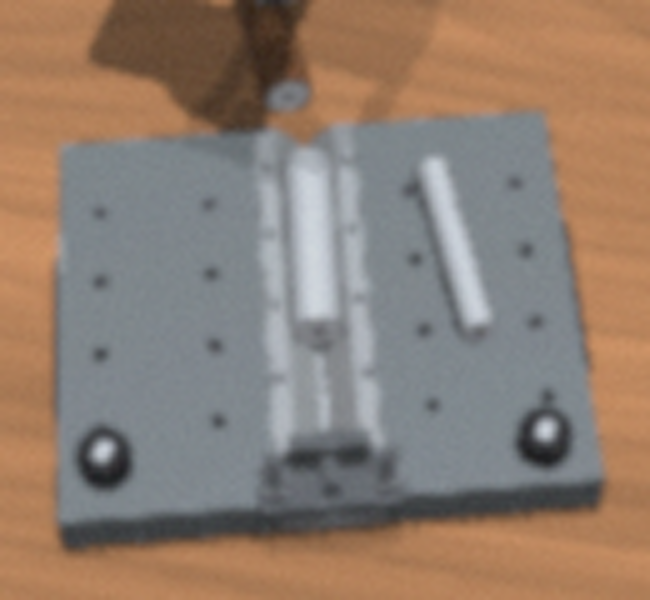

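View pics/t6.png

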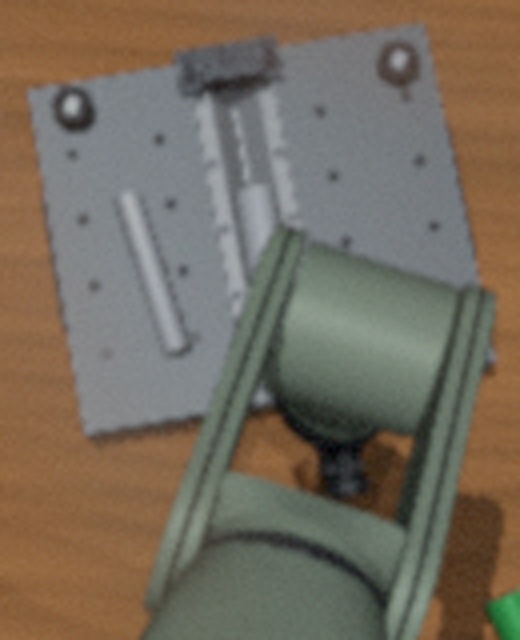

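The bar lies centred in the vee in both views, and nothing else has moved. I'll lower the shut fingers behind the near end.

>>> drive_tool --steps '[{"dx":-0.12,"dy":0.3,"dz":0.05,"ax":-0.01,"ay":-0.01,"az":0.01,"grip":-1},{"dx":-0.11,"dy":0.5,"dz":0,"ax":0,"ay":0,"az":0,"grip":-1},{"dx":0,"dy":0.5,"dz":0,"ax":0,"ay":0,"az":0,"grip":-1},{"dx":0,"dy":0.3,"dz":0,"ax":0,"ay":0,"az":0,"grip":-1},{"dx":0,"dy":0,"dz":0,"ax":0,"ay":0,"az":0,"grip":-1}]'

```text
time: 8.5
eef_pos: [0.4442, -0.0894, 0.046]
tcp_rot: [-1.314, 1.026, -1.024]
wrist_force: [-0.6, 0.4, 0.2]
opening: 0.0
```

```bash
python3 go.py -0.12 -0.001 0.048
```

```text
t 8.5 p [ 0.4442 -0.0894  0.046 ] bedlocal [-0.1501 -0.0034  0.046 ] open 0.0 F [-0.5  0.5  0.2]
tool axes in bed (cols x,y,z)
 [[-0.002, 0.001, 1.0], [-1.0, 0.002, -0.002], [-0.002, -1.0, 0.001]]
shift units tool [-0.05  -0.04   0.601] turn units [-0.001 -0.002 -0.003] dist 0.03
```

>>> drive_tool --steps '[{"dx":-0.05,"dy":-0.04,"dz":0.12,"ax":0,"ay":0,"az":0,"grip":-1},{"dx":0,"dy":0,"dz":0.12,"ax":0,"ay":0,"az":0,"grip":-1},{"dx":0,"dy":0,"dz":0.12,"ax":0,"ay":0,"az":0,"grip":-1},{"dx":0,"dy":0,"dz":0.12,"ax":0,"ay":0,"az":0,"grip":-1},{"dx":0,"dy":0,"dz":0.12,"ax":0,"ay":0,"az":0,"grip":-1},{"dx":0,"dy":0,"dz":0.12,"ax":0,"ay":0,"az":0,"grip":-1},{"dx":0,"dy":0,"dz":0.12,"ax":0,"ay":0,"az":0,"grip":-1},{"dx":0,"dy":0,"dz":0.12,"ax":0,"ay":0,"az":0,"grip":-1},{"dx":0,"dy":0,"dz":0.12,"ax":0,"ay":0,"az":0,"grip":-1}]'

```text
time: 9.62
eef_pos: [0.4903, -0.0747, 0.049]
tcp_rot: [-1.332, 1.037, -1.011]
wrist_force: [-6.8, -2.0, 1.2]
opening: 0.0005
```

```bash
python3 go.py -0.04 -0.001 0.048
python3 - <<'E'
from h import *; from bench import vision
g=vision.grab_frame("scene"); crop(g,205,335,165,285,5,"pics/s7.png")
E
```

```text
t 9.62 p [ 0.4903 -0.0747  0.049 ] bedlocal [-0.1018 -0.0006  0.049 ] open 0.0005 F [-7.1 -0.2  1.2]
tool axes in bed (cols x,y,z)
 [[0.003, -0.02, 1.0], [-1.0, 0.004, 0.003], [-0.004, -1.0, -0.02]]
shift units tool [ 0.012 -0.005  1.236] turn units [ 0.026  0.003 -0.005] dist 0.062
```

View pics/s7.png

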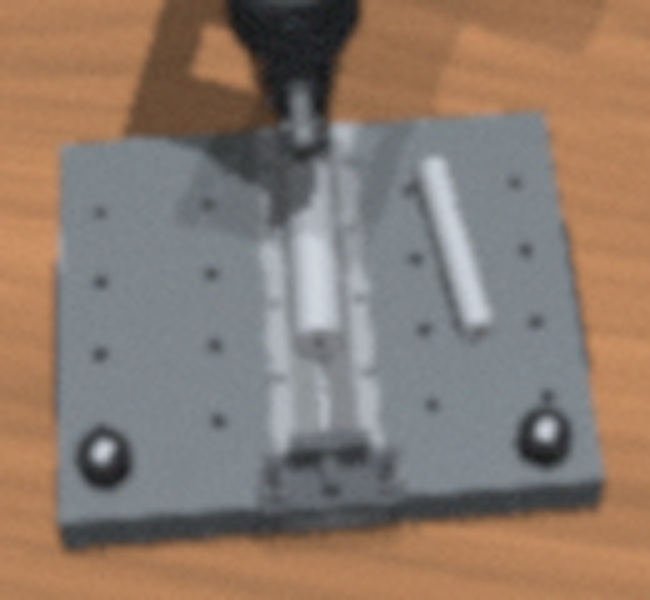

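The fingers are on the bar's end face and it is sliding (front end crop y 322→330, about 7 N). I'll continue.

>>> drive_tool --steps '[{"dx":0,"dy":0.02,"dz":0.12,"ax":0.01,"ay":0,"az":0,"grip":-1},{"dx":0,"dy":0.02,"dz":0.12,"ax":0.01,"ay":0,"az":0,"grip":-1},{"dx":0,"dy":0.0,"dz":0.12,"ax":0.01,"ay":0,"az":0,"grip":-1},{"dx":0,"dy":0.0,"dz":0.12,"ax":0,"ay":0,"az":0,"grip":-1},{"dx":0,"dy":0,"dz":0.12,"ax":0,"ay":0,"az":0,"grip":-1},{"dx":0,"dy":0,"dz":0.12,"ax":0,"ay":0,"az":0,"grip":-1}]'

```text
time: 10.42
eef_pos: [0.507, -0.0666, 0.0434]
tcp_rot: [-1.341, 1.052, -0.993]
wrist_force: [-7.5, -3.2, 5.2]
opening: 0.0003
```

```bash
python3 go.py -0.04 -0.001 0.048
python3 - <<'E'
from h import *; from bench import vision
g=vision.grab_frame("scene"); crop(g,205,335,165,285,5,"pics/s8.png")
E
```

```text
t 10.43 p [ 0.507  -0.0666  0.0434] bedlocal [-0.0836  0.0032  0.0434] open 0.0003 F [-8.  -1.3  5.2]
tool axes in bed (cols x,y,z)
 [[0.005, -0.039, 0.999], [-1.0, 0.014, 0.006], [-0.014, -0.999, -0.039]]
shift units tool [ 0.088 -0.128  0.867] turn units [ 0.049  0.007 -0.018] dist 0.044
```

View pics/s8.png

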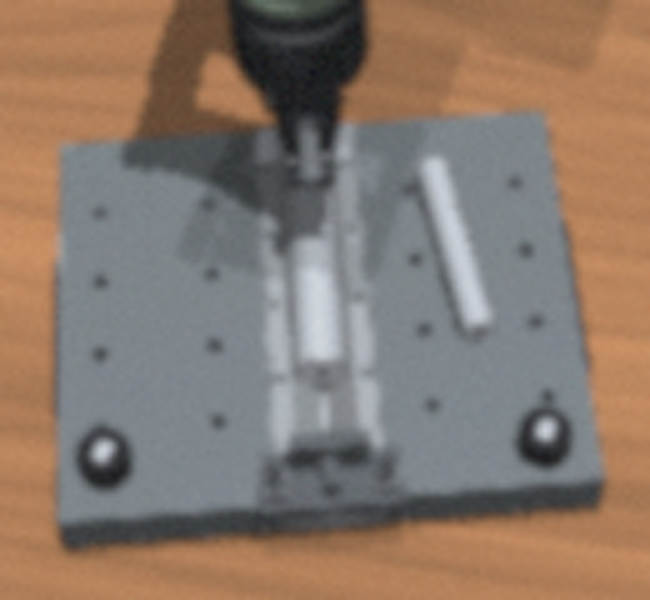

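>>> drive_tool --steps '[{"dx":0.06,"dy":-0.1,"dz":-0.06,"ax":0.05,"ay":0,"az":-0.02,"grip":-1},{"dx":0.02,"dy":-0.04,"dz":0,"ax":0,"ay":0,"az":0,"grip":-1}]'

```text
time: 10.72
eef_pos: [0.5059, -0.0709, 0.05]
tcp_rot: [-1.319, 1.018, -1.021]
wrist_force: [0.3, -0.0, -0.3]
opening: 0.0002
```

```bash
python3 go.py -0.04 -0.001 0.048
```

```text
t 10.72 p [ 0.5059 -0.0709  0.05  ] bedlocal [-0.0857 -0.0007  0.05  ] open 0.0002 F [ 0.3 -0.1 -0.3]
tool axes in bed (cols x,y,z)
 [[0.006, 0.001, 1.0], [-1.0, -0.001, 0.006], [0.001, -1.0, 0.001]]
shift units tool [0.011 0.041 0.914] turn units [-0.001  0.007  0.001] dist 0.046
```

>>> drive_tool --steps '[{"dx":0,"dy":0.02,"dz":0.12,"ax":0.01,"ay":0,"az":0,"grip":-1},{"dx":0,"dy":0,"dz":0.12,"ax":0.01,"ay":0,"az":0,"grip":-1},{"dx":0.01,"dy":0,"dz":0.12,"ax":0.01,"ay":0,"az":0,"grip":-1},{"dx":0.01,"dy":0.0,"dz":0.12,"ax":0.01,"ay":0,"az":0,"grip":-1},{"dx":0.01,"dy":0,"dz":0.12,"ax":0.01,"ay":0,"az":0,"grip":-1}]'

```text
time: 11.35
eef_pos: [0.5213, -0.0667, 0.0491]
tcp_rot: [-1.315, 1.016, -1.013]
wrist_force: [-11.0, -4.3, 12.5]
opening: 0.0
```

```bash
python3 go.py -0.04 -0.001 0.049
python3 - <<'E'
from h import *; from bench import vision
g=vision.grab_frame("scene"); crop(g,205,335,165,285,5,"pics/s9.png")
E
```

```text
t 11.35 p [ 0.5213 -0.0667  0.0491] bedlocal [-0.0698 -0.0005  0.0491] open 0.0 F [-11.7  -1.5  12.5]
tool axes in bed (cols x,y,z)
 [[0.011, 0.004, 1.0], [-1.0, 0.006, 0.011], [-0.006, -1.0, 0.004]]
shift units tool [0.017 0.004 0.595] turn units [-0.005  0.014 -0.007] dist 0.03
```

View pics/s9.png

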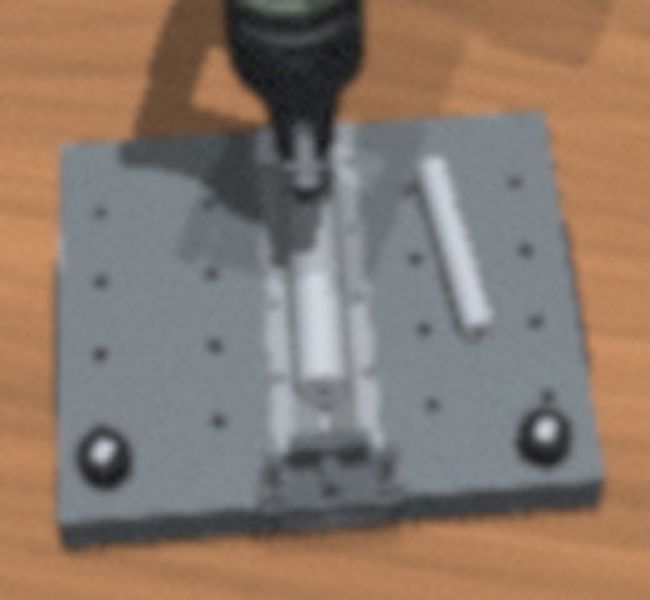

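The bar is 3/4 of the way (front end crop y≈380). There is some downward drag from the fingers on the end face, so I'll relieve it with a slight upward bias and continue in small bites.

>>> drive_tool --steps '[{"dx":0,"dy":-0.03,"dz":0.1,"ax":0,"ay":0,"az":0,"grip":-1},{"dx":0.01,"dy":-0.01,"dz":0.1,"ax":0,"ay":0,"az":0,"grip":-1},{"dx":0.01,"dy":-0.01,"dz":0.1,"ax":0,"ay":0,"az":0,"grip":-1}]'

```text
time: 11.78
eef_pos: [0.529, -0.0642, 0.0499]
tcp_rot: [-1.328, 1.03, -1.0]
wrist_force: [-9.0, -3.6, 8.0]
opening: -0.0001
```

```bash
python3 go.py -0.04 -0.001 0.049
```

```text
t 11.78 p [ 0.529  -0.0642  0.0499] bedlocal [-0.0616  0.      0.0499] open -0.0001 F [-9.6 -1.2  8. ]
tool axes in bed (cols x,y,z)
 [[0.013, -0.016, 1.0], [-1.0, 0.01, 0.013], [-0.011, -1.0, -0.016]]
shift units tool [0.027 0.011 0.433] turn units [ 0.02   0.016 -0.013] dist 0.022
```

>>> drive_tool --steps '[{"dx":0.02,"dy":-0.03,"dz":0.09,"ax":0.01,"ay":0.01,"az":-0.01,"grip":-1},{"dx":0.01,"dy":-0.01,"dz":0.09,"ax":0,"ay":0,"az":0,"grip":-1},{"dx":0.01,"dy":-0.01,"dz":0.09,"ax":0,"ay":0,"az":0,"grip":-1}]'

```text
time: 12.15
eef_pos: [0.5347, -0.063, 0.0501]
tcp_rot: [-1.339, 1.042, -1.001]
wrist_force: [-9.6, -3.9, 8.8]
opening: -0.0002
```

```bash
python3 go.py -0.04 -0.001 0.049
python3 - <<'E'
from h import *; from bench import vision
g=vision.grab_frame("scene"); crop(g,205,335,165,285,5,"pics/s10.png")
E
```

```text
t 12.15 p [ 0.5347 -0.063   0.0501] bedlocal [-0.0559 -0.0001  0.0501] open -0.0002 F [-10.3  -1.4   8.8]
tool axes in bed (cols x,y,z)
 [[0.007, -0.031, 1.0], [-1.0, 0.008, 0.007], [-0.008, -1.0, -0.03]]
shift units tool [0.02  0.013 0.318] turn units [ 0.039  0.009 -0.01 ] dist 0.016
```

View pics/s10.png

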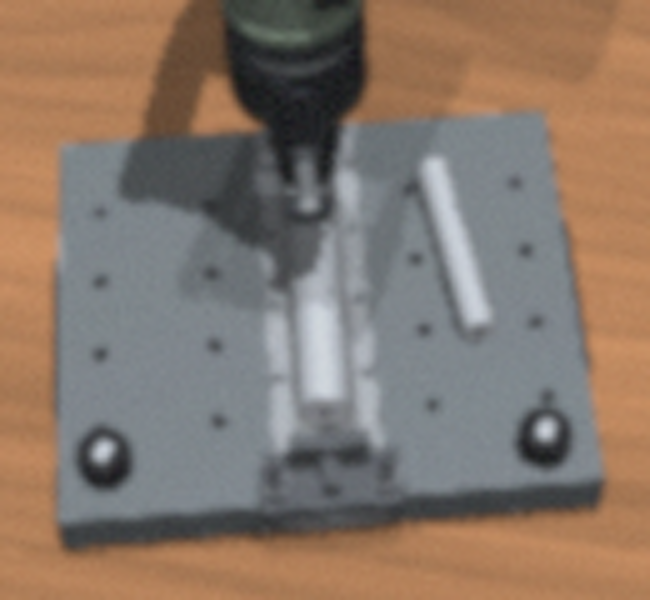

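Front end at crop y≈403; the stop face starts at about y≈450. I'll continue.

>>> drive_tool --steps '[{"dx":0.02,"dy":-0.02,"dz":0.09,"ax":0.02,"ay":0.01,"az":-0.01,"grip":-1},{"dx":0.01,"dy":-0.02,"dz":0.09,"ax":0.01,"ay":0,"az":0,"grip":-1},{"dx":0.01,"dy":-0.02,"dz":0.09,"ax":0.01,"ay":0,"az":0,"grip":-1}]'

```text
time: 12.58
eef_pos: [0.5414, -0.0613, 0.0505]
tcp_rot: [-1.328, 1.038, -1.012]
wrist_force: [-4.3, -1.7, 0.5]
opening: 0.0002
```

```bash
python3 go.py -0.04 -0.001 0.049
```

```text
t 12.57 p [ 0.5414 -0.0613  0.0505] bedlocal [-0.0489 -0.0001  0.0505] open 0.0002 F [-4.6 -0.6  0.5]
tool axes in bed (cols x,y,z)
 [[0.0, -0.018, 1.0], [-1.0, 0.005, 0.0], [-0.005, -1.0, -0.018]]
shift units tool [0.018 0.026 0.179] turn units [ 0.023  0.    -0.007] dist 0.009
```

>>> drive_tool --steps '[{"dx":0.01,"dy":-0.01,"dz":0.09,"ax":0.01,"ay":0,"az":0,"grip":-1},{"dx":0.01,"dy":-0.01,"dz":0.09,"ax":0.01,"ay":0,"az":0,"grip":-1}]'

```text
time: 12.82
eef_pos: [0.5448, -0.0603, 0.05]
tcp_rot: [-1.327, 1.039, -1.008]
wrist_force: [-9.6, -3.1, 8.3]
opening: -0.0003
```

```bash
python3 go.py -0.04 -0.001 0.049
python3 - <<'E'
from h import *; from bench import vision
g=vision.grab_frame("scene"); crop(g,205,335,165,285,5,"pics/s11.png")
E
```

```text
t 12.82 p [ 0.5448 -0.0603  0.05  ] bedlocal [-0.0455 -0.      0.05  ] open -0.0003 F [-10.1  -0.7   8.3]
tool axes in bed (cols x,y,z)
 [[0.002, -0.018, 1.0], [-1.0, 0.009, 0.002], [-0.009, -1.0, -0.018]]
shift units tool [0.02  0.019 0.109] turn units [ 0.023  0.003 -0.011] dist 0.006
```

View pics/s11.png

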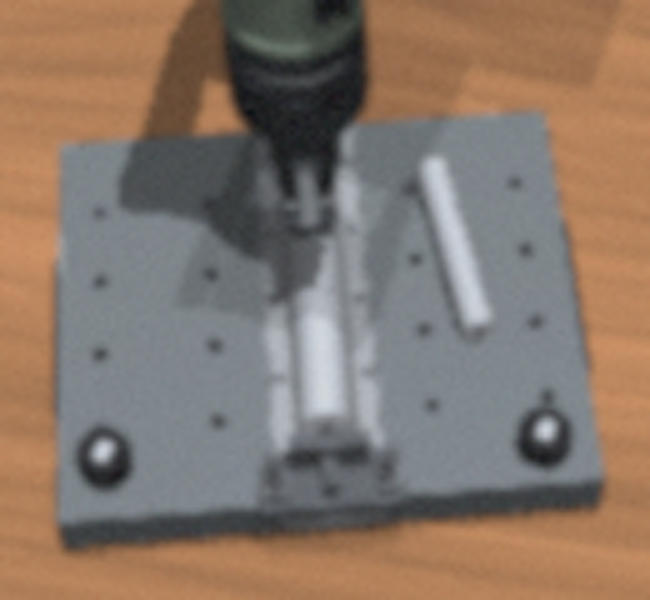

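Near the stop now: the bar's front edge is at crop y≈418 and the bracket's upper edge at y≈425. I'll take small steps and watch the force.

>>> drive_tool --steps '[{"dx":0.01,"dy":-0.01,"dz":0.08,"ax":0.01,"ay":0,"az":0,"grip":-1},{"dx":0.01,"dy":-0.01,"dz":0.08,"ax":0.01,"ay":0,"az":0,"grip":-1}]'

```text
time: 13.12
eef_pos: [0.5469, -0.0598, 0.0501]
tcp_rot: [-1.325, 1.039, -1.005]
wrist_force: [-9.1, -2.5, 7.3]
opening: -0.0006
```

>>> drive_tool --steps '[{"dx":0.01,"dy":-0.01,"dz":0.08,"ax":0.01,"ay":0,"az":0,"grip":-1},{"dx":0.01,"dy":-0.01,"dz":0.08,"ax":0.01,"ay":0,"az":0,"grip":-1}]'

```text
time: 13.38
eef_pos: [0.5489, -0.0593, 0.0501]
tcp_rot: [-1.323, 1.04, -1.001]
wrist_force: [-9.2, -3.4, 6.5]
opening: 0.0001
```

```bash
python3 go.py -0.03 -0.001 0.049
```

```text
t 13.38 p [ 0.5489 -0.0593  0.0501] bedlocal [-0.0411 -0.      0.0501] open 0.0001 F [-9.7 -1.1  6.5]
tool axes in bed (cols x,y,z)
 [[0.005, -0.018, 1.0], [-1.0, 0.016, 0.005], [-0.016, -1.0, -0.018]]
shift units tool [0.021 0.018 0.223] turn units [ 0.023  0.007 -0.02 ] dist 0.011
```

>>> drive_tool --steps '[{"dx":0.01,"dy":-0.01,"dz":0.09,"ax":0.01,"ay":0,"az":-0.01,"grip":-1},{"dx":0.01,"dy":-0.01,"dz":0.09,"ax":0.01,"ay":0,"az":-0.01,"grip":-1},{"dx":0.01,"dy":-0.01,"dz":0.09,"ax":0.01,"ay":0,"az":0,"grip":-1}]'

```text
time: 13.75
eef_pos: [0.5533, -0.0582, 0.0501]
tcp_rot: [-1.332, 1.032, -1.008]
wrist_force: [-8.4, -2.4, 6.0]
opening: -0.0002
```

>>> drive_tool --steps '[{"dx":0.01,"dy":-0.01,"dz":0.09,"ax":0.01,"ay":0,"az":0,"grip":-1},{"dx":0.01,"dy":-0.01,"dz":0.09,"ax":0.01,"ay":0,"az":0,"grip":-1},{"dx":0.01,"dy":-0.01,"dz":0.09,"ax":0.01,"ay":0,"az":0,"grip":-1}]'

```text
time: 14.12
eef_pos: [0.5579, -0.057, 0.0501]
tcp_rot: [-1.329, 1.033, -1.002]
wrist_force: [-8.6, -2.8, 6.6]
opening: 0.0004
```

```bash
python3 go.py -0.03 -0.001 0.049;python3 - <<'E'
from h import *; from bench import vision
g=vision.grab_frame("scene"); crop(g,205,335,165,285,5,"pics/s12.png")
E
```

```text
t 14.12 p [ 0.5579 -0.057   0.0501] bedlocal [-0.0319 -0.0001  0.0501] open 0.0004 F [-9.  -0.6  6.6]
tool axes in bed (cols x,y,z)
 [[0.01, -0.018, 1.0], [-1.0, 0.009, 0.01], [-0.01, -1.0, -0.018]]
shift units tool [0.02  0.022 0.038] turn units [ 0.023  0.012 -0.012] dist 0.002
```

View pics/s12.png

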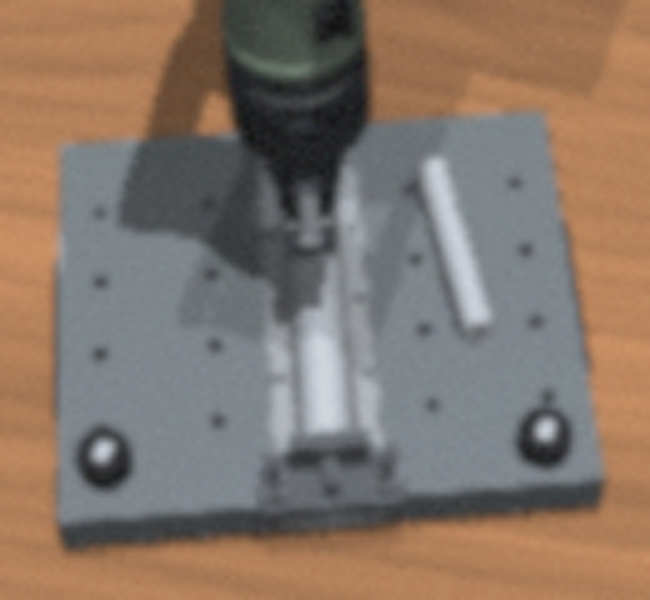

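>>> drive_tool --steps '[{"dx":0.01,"dy":-0.01,"dz":0.09,"ax":0.01,"ay":0.01,"az":0,"grip":-1},{"dx":0.01,"dy":-0.01,"dz":0.09,"ax":0.01,"ay":0,"az":0,"grip":-1}]'

```text
time: 14.42
eef_pos: [0.5608, -0.0562, 0.0501]
tcp_rot: [-1.325, 1.041, -1.004]
wrist_force: [-10.8, -3.6, 7.8]
opening: -0.0004
```

>>> drive_tool --steps '[{"dx":0.01,"dy":-0.01,"dz":0.09,"ax":0.01,"ay":0,"az":0,"grip":-1},{"dx":0.01,"dy":-0.01,"dz":0.09,"ax":0.01,"ay":0,"az":0,"grip":-1}]'

```text
time: 14.68
eef_pos: [0.5608, -0.0561, 0.0501]
tcp_rot: [-1.329, 1.045, -0.997]
wrist_force: [-12.2, -4.2, 9.9]
opening: -0.0001
```

>>> drive_tool --steps '[{"dx":0.01,"dy":-0.01,"dz":0.09,"ax":0.01,"ay":0,"az":0,"grip":-1}]'

```text
time: 14.8
eef_pos: [0.5607, -0.0561, 0.0501]
tcp_rot: [-1.331, 1.048, -0.993]
wrist_force: [-12.2, -4.6, 9.9]
opening: -0.0002
```

```bash
python3 go.py -0.03 -0.001 0.049;python3 - <<'E'
from h import *; from bench import vision
g=vision.grab_frame("scene"); crop(g,235,315,205,285,8,"pics/s13.png")
E
```

```text
t 14.8 p [ 0.5607 -0.0561  0.0501] bedlocal [-0.029   0.0001  0.0501] open -0.0002 F [-12.9  -1.5   9.9]
tool axes in bed (cols x,y,z)
 [[0.006, -0.029, 1.0], [-1.0, 0.019, 0.007], [-0.019, -0.999, -0.029]]
shift units tool [ 0.022  0.023 -0.02 ] turn units [ 0.037  0.009 -0.024] dist 0.002
```

View pics/s13.png

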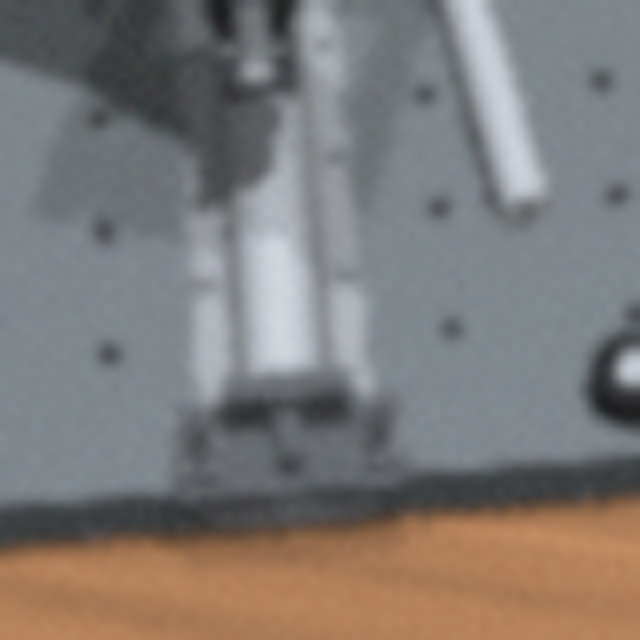

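The motion has stalled at x=-0.029 with the force up. One firmer push will tell the stop from friction.

>>> drive_tool --steps '[{"dx":0.01,"dy":-0.02,"dz":0.15,"ax":0.02,"ay":0,"az":-0.01,"grip":-1},{"dx":0.01,"dy":-0.02,"dz":0.15,"ax":0.01,"ay":0,"az":0,"grip":-1}]'

```text
time: 15.1
eef_pos: [0.561, -0.0561, 0.0502]
tcp_rot: [-1.344, 1.051, -0.988]
wrist_force: [-17.3, -7.8, 12.1]
opening: 0.0
```

```bash
python3 go.py -0.06 -0.001 0.05
```

```text
t 15.1 p [ 0.561  -0.0561  0.0502] bedlocal [-0.0287  0.0001  0.0502] open 0.0 F [-18.7  -3.3  12.1]
tool axes in bed (cols x,y,z)
 [[0.01, -0.041, 0.999], [-1.0, 0.016, 0.011], [-0.016, -0.999, -0.041]]
shift units tool [ 0.016  0.03  -0.626] turn units [ 0.052  0.014 -0.02 ] dist 0.031
```

At 19 N it moved only 0.3 mm, so the bar is on the stop. I'll back straight off, then lift away.

>>> drive_tool --steps '[{"dx":0,"dy":0,"dz":-0.2,"ax":0,"ay":0,"az":0,"grip":-1},{"dx":0,"dy":0,"dz":-0.4,"ax":0,"ay":0,"az":0,"grip":-1},{"dx":0,"dy":-0.3,"dz":-0.6,"ax":0.05,"ay":0,"az":0,"grip":-1},{"dx":0,"dy":-0.8,"dz":-0.7,"ax":0,"ay":0,"az":0,"grip":-1},{"dx":0,"dy":-0.9,"dz":-0.8,"ax":0,"ay":0,"az":0,"grip":-1},{"dx":0,"dy":-0.9,"dz":-0.8,"ax":0,"ay":0,"az":0,"grip":-1},{"dx":0.6,"dy":-0.5,"dz":-0.6,"ax":0,"ay":0,"az":0,"grip":-1},{"dx":0.8,"dy":0,"dz":0,"ax":0,"ay":0,"az":0,"grip":-1},{"dx":0.8,"dy":0,"dz":0,"ax":0,"ay":0,"az":0,"grip":-1},{"dx":0,"dy":0,"dz":0,"ax":0,"ay":0,"az":0,"grip":-1}]'

```text
time: 16.35
eef_pos: [0.3947, -0.2219, 0.227]
tcp_rot: [-1.306, 1.012, -1.013]
wrist_force: [-0.2, -0.3, 0.2]
opening: -0.0002
```

```bash
python3 go.py
python3 - <<'E'
from h import *; from bench import vision
g=vision.grab_frame("scene"); crop(g,205,335,165,285,5,"pics/s14.png")
g=vision.grab_frame("top"); cv2.imwrite("pics/t14.png",g["img"][:,:,::-1]); crop(g,235,365,140,255,5,"pics/c14.png")
E
```

```text
t 16.35 p [ 0.3947 -0.2219  0.227 ] bedlocal [-0.2307 -0.1196  0.227 ] open -0.0002 F [-0.2 -0.2  0.2]
tool axes in bed (cols x,y,z)
 [[0.012, 0.012, 1.0], [-1.0, 0.009, 0.012], [-0.009, -1.0, 0.012]]
```

View pics/s14.png

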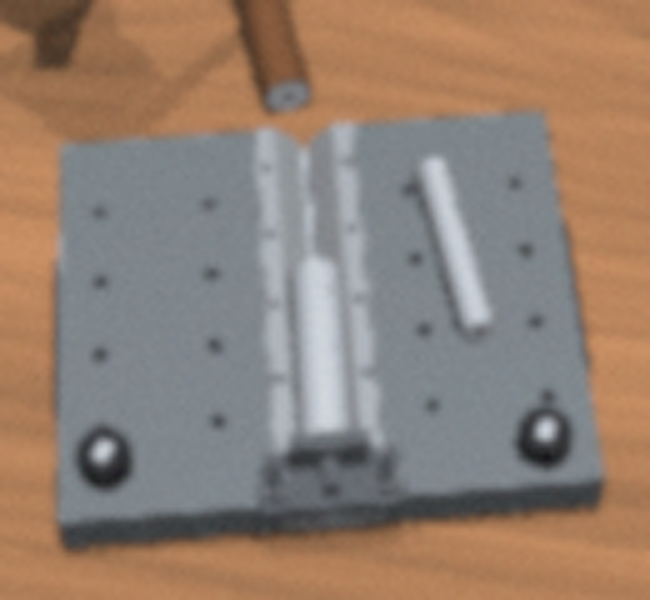

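View pics/t14.png

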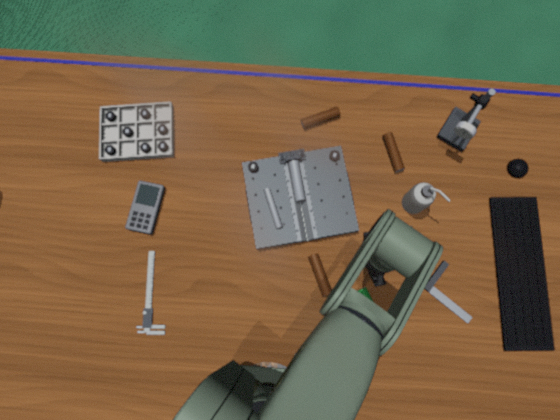

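View pics/c14.png

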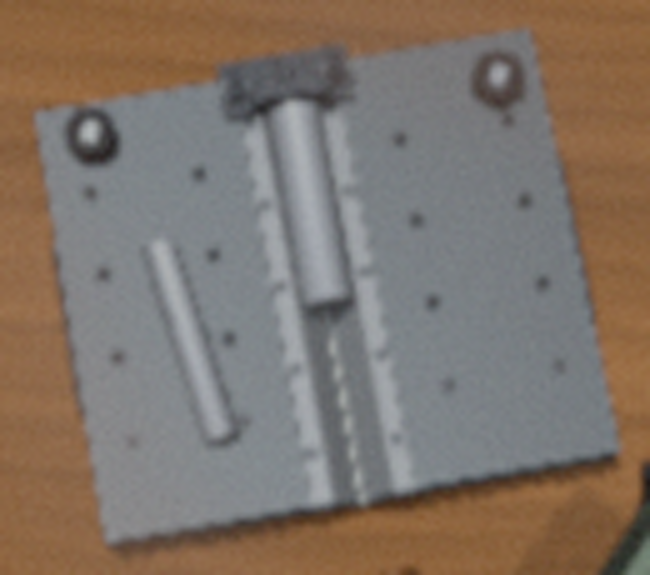

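Both views show the bar lying in the vee (top crop (292,100) to (328,305)) with its end against the bracket and no visible gap. The thin bar and discs haven't moved, the visible bench items look unmoved, and the hand is clear. I'm handing in.

```bash
python3 -c "
from bench import robot
print(robot.finish_job())"
```

```text
the job is handed in; nothing more can be done
None
```

I rolled the thick bar sideways across the table with two spread fingertips until it dropped into the vee. Then I pushed its near end along the vee with shut fingers until it butted against the end stop, backed off and lifted the hand away. The job was handed in about 16.4 s into the 48 s allowed; no verdict was reported.

**Against the stop:** travel stalled, and a firmer push of about 19 N moved the bar only 0.3 mm more. The final pictures from both cameras show it lying in the vee with no visible gap at the stop. I judged this last position by eye and by the stall, and did not measure it in the pictures.

**Other objects:** the thin bar and both discs show no movement, and the readout, calliper and wash bottle look unmoved. The arm hides the probe and part of the square in the last top view, so I did not check those two. The hand was clear, with no force on the wrist.

**Disagreements:** the two cameras put the table 2–4 mm apart. Pushing along the vee also took about 7–13 N rather than the 3 N or so I expected, because the fingers dragged downward on the bar's end face. I corrected for that drag as I went.

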